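# Release, unstick and crack open a bench desiccator

### The arm

A 6-joint arm with a two-finger parallel gripper is mounted at the origin on a cart in front of the work surface, level with it; the furniture and walls round the work are solid. World frame = base frame: x ahead of the robot, y to its left, z up, the work surface at z = 0. Lengths are in mm, angles in rad, forces in N, time in s.
With the tool pointing down it reaches from about 350 to 975 mm from the base axis. Payload 7.1 kg.
Tool frame: the origin (TCP) lies between the finger pads; the fingertips stand 17 mm ahead of it and the grasp point (between the pads) lies 2 mm behind it (tip_reach is the y of the fingertips in the tool frame, in mm); y points along the fingers, x is the direction in which the jaws open and shut, and the axes are right-handed (so a half turn about y gives the same grasp; the last joint's range is limited). The gripper opens to 88 mm and grips with 3 to 60 N. Pads are 20 mm wide; open, the fingers measure 115 mm over their backs; the gripper's body (75 mm by 178 mm) begins 61 mm behind the grasp point.
Start: joints at [1.254, 0.423, 1.63, -0, 1.089, -0.019], TCP at [183.354, 597.483, 239.675] pointing down, gripper open.
Joint ranges: [-3, 3], [-0.9, 2.11], [0.09, 2.58], [-1.31, 4.45], [0.11, 2.69], [-2.54, 2.54]. Speed limits (rad/s): [2.39, 2.39, 3.01, 3.14, 3.14, 3.14].

### API

Orientations are given as a rotation vector (axis times angle).
In Python, from workcell import get_obs, get_image, camera_model, close_job, silhouettes, tip_of, tip_reach gives the robot as it stands. The module is installed in compiled form; this text tells all that it offers.
- The arm moves only by the tool arm_command, never from a script. Its argument "targets" is a list of rows, each a list of 4 numbers: the shift along the tool's x, y, z in mm, then the turn about the tool's y in rad. A call has 1 to 20 rows; each row shifts and turns the commanded pose from where the row before left it, along the tool's axes as they then stand; what a row does not reach is not made up. A row lasts 1/12 s, in which the tool goes at most 41.7 mm and 7.16 degrees, less where a joint would pass 70% of its speed; a pose out of reach is approached as far as the arm can. A call is refused whole if a number of a shift passes 41.7 or a number of a turn 0.125, either way. A call with a gripper value outside its range is refused whole. "gripper" is the opening in per cent of the stroke, from 0 (shut) to 100 (fully open), set as the call begins (left out, the last holds). The fingers move at their own pace and stop on an object; the grip force is fixed at half the most. Time passes only in rows, so rows that do not move let the fingers close. It gives the time, the measured TCP pose, the force and the opening at its end, in the units of the state.
- get_obs(): the state, without advancing time (a new reading comes with each control period).
- get_image(name): name is "side" or "top"; returns the picture (384x512x3 uint8, blue, green, red); there is no depth.
- camera_model(name): a dict with "mtx" (3x3 intrinsics, pixels), "position" and "orientation" of the camera in the world. Camera axes: x right, y up, looking along -z (the intrinsics and any distortion apply to the point x, -y, -z); pixel columns grow to the right and rows downward; lengths in mm; the calibration is good to about 2 mm. A picture is of the moment at which its call begins. camera_model takes no time and is no camera call.
- close_job(): hands the job in, once; it reports no verdict.
Trained networks look in the newest picture that a camera, given by its name, has taken for a name from the list of things; names that differ only in an ending like _2 or _b are one class to them, and where a whole thing is asked for, a point or a joint stands for the part that bears it (a point fixed in the world has none). Each returns a list of dicts, best first, with "conf" (0 to 1); they miss things now and then, are a little off and sometimes report something else, mostly with a low value. They report only what shows in the picture. A call takes as long as a camera call.
- silhouettes(camera, thing): "pixels" (384x512 bool, what is visible of it) and "at" ([column, row] in pixels, amid what is visible of it).
- tip_of(camera, thing): "at" ([column, row] in pixels: a listed point, or the origin of a listed thing).
The state is a dict: "t": time; "qpos": joint angles; "qvel": joint speeds; "joint_torque": joint torques, N m; "ee_pos": TCP position; "orientation": TCP orientation; "ft_force": force on the tool from outside, world axes, zero at the start; "moment": the same for the moment, N m; "width": finger opening in mm.
Only numpy, scipy, OpenCV 4.12 (cv2) and the standard library are available. Lean on these libraries where they do the work, as an engineer would, in place of code of your own. Each camera call takes 0.05 s, during which the arm holds its last target. There are 200 camera calls.

### The job

Press the sprung treadle on the right of the bench desiccator down to its stop, so that the latch bolt is drawn out of the lid, and let the treadle come up again. Then take the lid by its handle bar, break it free of its sticking gasket without letting it fly open, and hold it slightly open, with about two centimetres of gap at its front edge. Finish while holding it like that, and leave the small loose things round about where they stand.

Things in the scene. Friction and masses are not known exactly. Their poses are not given: they have to be found in the camera images.
- desiccator: bench desiccator, fixed: a clear box 150 (x) x 170 (y) x 112 mm high in an aluminium frame on a grey base, with a round humidity dial in front, jars inside and a clear framed lid (top at 128 mm). Origin: on the table under the box's centre. x: from its front (dial) to its rear (lid hinge); y: to its left; z: up. Its treadle stands on a foot to the right (to y = -215 mm).
- pedal_pad (a point): top centre of the treadle's ribbed black pad, 56 x 52 mm (at [-30, -180, 74] mm in the desiccator's frame when up). Swings about a hinge along the desiccator's x, 70 mm to the left and 16 mm below, down 25 mm to its stop: 2.5 N at first, 9 N at the stop; springs back. To its left stands the latch (104 mm high, from 44 mm; its bolt's end, 97 mm up, comes out to 28 mm).
- pedal (a joint): angle of the treadle, rad: 0 up, 0.36 down at its stop
- bolt (a joint): travel of the latch bolt, m: 0 as it locks the lid; the treadle's fork draws it out of the lid, to about 0.0105 at the stop. It has drag and stays drawn when the treadle comes up. The lid cannot open before it is beyond 0.0065.
- lid_handle (a point): middle of the lid's handle, a round steel bar 12 mm thick along the desiccator's y, 80 mm clear between two posts, axis 36 mm above the lid (at [-45, 0, 164] mm in the desiccator's frame when shut). Grip it from above, fingers closing along the desiccator's x; the bar can turn between the fingers.
- lid_hinge (a point): point on the lid's hinge axis, which runs along the desiccator's y, at its rear, fixed at [81, 0, 117] mm in the desiccator's frame. The handle bar moves on an arc of 134 mm radius about it, the front edge on one of 158 mm.
- lid (a joint): angle of the lid, rad: 0 shut, grows as the front rises; 0.127 is a gap of 20 mm at the front edge. The gasket holds the shut lid: about 15 N straight up at the handle breaks it free, in the first 2 to 8 mm of lift; after that about 3 N holds it up. Let go, the lid falls shut.
- jar: loose: small clear sample jar with a white cap, 39 mm across, 46 mm high, behind the treadle; origin under its centre
- vial_a: loose: white vial, 19 mm across, 32 mm high, behind the treadle; origin under its centre
- vial_b: loose: white vial, 19 mm across, 32 mm high, behind the treadle; origin under its centre
- screw_cap: loose: white screw cap, 34 mm across, 16 mm high, on the table in front of the desiccator; origin under its centre
- lab_timer: loose: white lab timer, 58 x 62 x 18 mm, on the table to the right; origin under its centre
- tweezers: loose: steel forceps, 129 mm long, lying on the table to the right; origin under the middle

How it is judged:
By the outcome, as a careful person would: the job done as asked, in the order asked, and still so for the second after the job is handed in, while the arm keeps its last pose, push and grip.
It also fails if it takes over 40 s, if anything falls off the work surface, if the arm or the gripper's body presses on something with over 40 N, if the wrist force passes 120 N, or if a joint passes its speed limit or range.

## Working session

There is one attempt and no reset: what is moved stays moved. The work goes in short steps, Python scripts to look and compute and a tool call to move; the robot and the scene stay as the last step left them, time stands still between calls to the robot, and variables do not carry over. Pictures are saved under pics/ and viewed, about 8 in all and at most 12, crops included, and the job is handed in when it is done.

Besides the shell and the picture viewer there is one more tool, called after "Emit:" by a JSON object that holds its "api" and its "payload", one argument or row to a line. arm_command: Moves the arm, as the interface text tells. Its arguments: {"type":"object","properties":{"targets":{"type":"array","items":{"type":"array","items":{"type":"number"}}},"gripper":{"type":"number"}},"required":["targets"]}

```bash
mkdir -p pics; cat > h.py <<'E'
import numpy as np, cv2
from scipy.spatial.transform import Rotation as R
from workcell import *
def ori(o):
    o=np.array(o,float); return R.from_matrix(o) if o.shape==(3,3) else (R.from_rotvec(o) if o.size==3 else R.from_quat(o))
def cam(n):
    m=camera_model(n); return np.array(m["mtx"]),np.array(m["position"],float),ori(m["orientation"]),m
def ray(n,p):
    K,c,r,m=cam(n); d=np.linalg.inv(K)@[p[0],p[1],1]; return c,r.apply([d[0],-d[1],-d[2]])
def proj(n,X):
    K,c,r,m=cam(n); q=r.inv().apply(np.atleast_2d(X)-c)*[1,-1,-1]; u=q@K.T; return u[:,:2]/u[:,2:]
def atz(n,p,z):
    c,d=ray(n,p); return c+d*(z-c[2])/d[2]
def tri(p1,n1,p2,n2):
    c1,d1=ray(n1,p1);c2,d2=ray(n2,p2)
    s=np.linalg.lstsq(np.stack([d1,-d2],1),c2-c1,rcond=None)[0]
    a,b=c1+s[0]*d1,c2+s[1]*d2; return (a+b)/2,np.linalg.norm(a-b)
E
python3 - <<'E'
from h import *
np.set_printoptions(precision=1,suppress=True)
for n in("side","top"):
    cv2.imwrite(f"pics/{n}0.png",get_image(n)); print(camera_model(n))
for t in("pedal_pad","lid_handle","lid_hinge","desiccator","jar","vial_a","screw_cap","lab_timer","tweezers"):
    for n in("side","top"):
        print(t,n,[(np.round(d["at"]),round(d["conf"],2)) for d in tip_of(n,t)][:3])
o=get_obs();print(o)
print(ori(o["orientation"]).as_matrix(),tip_reach)
E
```

```text
{'mtx': array([[422.1,   0. , 253.1],
       [  0. , 422.1, 198.4],
       [  0. ,   0. ,   1. ]]), 'position': array([  301.1, -1123.8,   687.9]), 'orientation': array([ 1. , -0.1, -0.3])}
{'mtx': array([[380.6,   0. , 241.8],
       [  0. , 380.6, 182.8],
       [  0. ,   0. ,   1. ]]), 'position': array([ 468.7, -265.7, 1187. ]), 'orientation': array([ 0. , -0.1, -1.6])}
pedal_pad side []
pedal_pad top [(array([263., 173.]), 0.91)]
lid_handle side [(array([224., 171.]), 0.85), (array([267., 228.]), 0.45)]
lid_handle top [(array([202., 193.]), 0.79)]
lid_hinge side [(array([263., 170.]), 0.69)]
lid_hinge top [(array([194., 151.]), 0.67)]
desiccator side []
desiccator top [(array([205., 178.]), 0.72), (array([322., 198.]), 0.64)]
jar side [(array([283., 233.]), 0.72)]
jar top [(array([238., 155.]), 0.7)]
vial_a side [(array([293., 243.]), 0.5), (array([296., 251.]), 0.38)]
vial_a top [(array([265., 148.]), 0.39), (array([253., 150.]), 0.37)]
screw_cap side [(array([199., 224.]), 0.46)]
screw_cap top [(array([192., 149.]), 0.53), (array([202., 217.]), 0.49)]
lab_timer side [(array([266., 321.]), 0.85), (array([223., 171.]), 0.69)]
lab_timer top [(array([324., 196.]), 0.78)]
tweezers side [(array([318., 296.]), 0.48)]
tweezers top [(array([326., 196.]), 0.63), (array([319., 157.]), 0.57)]
{'t': 1.0, 'qpos': array([ 1.3,  0.4,  1.6, -0. ,  1.1, -0. ]), 'qvel': array([-0.,  0.,  0.,  0.,  0.,  0.]), 'joint_torque': array([ -0. , -54.5, -27.4,   0.1,   0. ,  -0. ]), 'ee_pos': array([183.4, 597.5, 239.7]), 'orientation': array([-1.3, -1. ,  1. ]), 'ft_force': array([0.9, 0.4, 0.2]), 'moment': array([-0. ,  0.1, -0. ]), 'width': 87.87242648464664}
[[ 0.3  0.  -1. ]
 [ 1.   0.   0.3]
 [ 0.  -1.  -0. ]] 17.0
```

```bash
python3 - <<'E'
from h import *
a=cv2.imread("pics/side0.png")[110:360,130:400];b=cv2.imread("pics/top0.png")[90:260,130:380]
cv2.imwrite("pics/s1.png",cv2.resize(a,None,fx=2.4,fy=2.4,interpolation=cv2.INTER_CUBIC));cv2.imwrite("pics/t1.png",cv2.resize(b,None,fx=3,fy=3,interpolation=cv2.INTER_CUBIC))
np.set_printoptions(precision=1,suppress=True)
print("pad@74",atz("top",(263,173),74));h=[d["at"] for d in (tip_of("side","lid_handle")[:1]+tip_of("top","lid_handle")[:1])]
print("handle",tri(h[0],"side",h[1],"top"),atz("top",h[1],164))
print("hinge",tri(tip_of("side","lid_hinge")[0]["at"],"side",tip_of("top","lid_hinge")[0]["at"],"top"))
E
```

```text
pad@74 [ 564.9 -339.2   74. ]
handle (array([ 504.1, -168.7,  161.5]), np.float64(2.2122405283923445)) [ 505.1 -169.1  164. ]
hinge (array([ 622. , -143.9,  131.4]), np.float64(2.818318132973694))
```

View pics/s1.png

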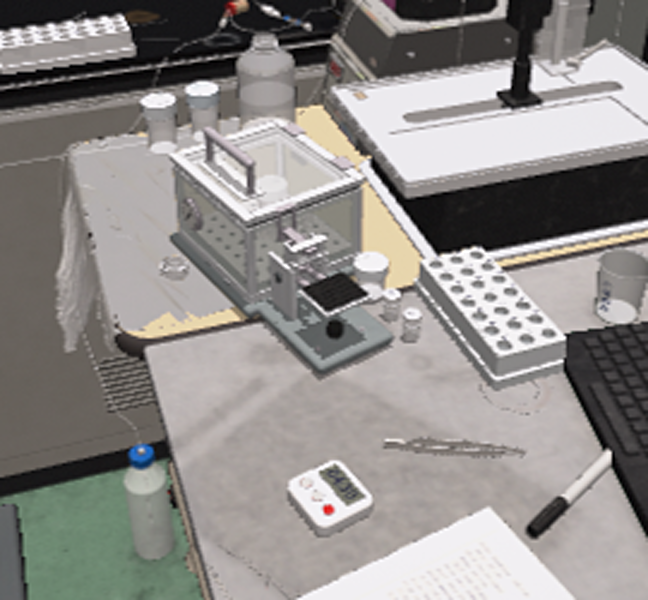

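View pics/t1.png

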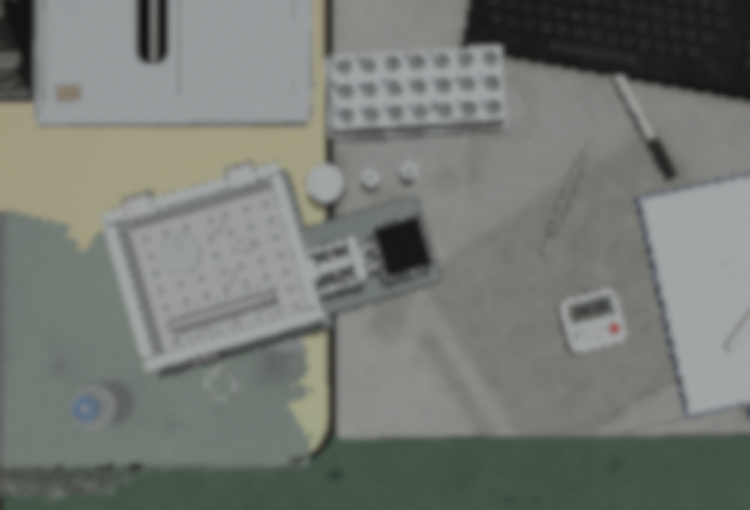

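The side view shows the desiccator with its handle bar at about (222,175) full-frame and the treadle pad at about (270,231). The top view shows the bar from (187,199) to (222,189) and the pad at (264,172). Jar and vials stand behind the treadle, and the timer and forceps are well to the right.

```bash
cat >> h.py <<'E'
def go(x,y,z,yaw=None):
    "shift in tool axes to reach TCP target; yaw info"
    o=get_obs(); r=ori(o["orientation"]); M=r.as_matrix()
    print("shift",r.inv().apply(np.array([x,y,z])-o["ee_pos"]).round(1),"yaw",np.degrees(np.arctan2(M[1,0],M[0,0])).round(2),"tilt",M[:,1].round(3),"t",round(o["t"],2))
E
python3 - <<'E'
from h import *
np.set_printoptions(precision=1,suppress=True)
f=lambda u,v:(130+u/3-.33,90+v/3-.33)
P={k:atz("top",f(*p),z) for k,p,z in [("FL",(150,370),128),("FR",(327,320),128),("RR",(280,165),128),("RL",(105,212),128),("bL",(168,328),164),("bR",(278,296),164),("pad",(403,246),74)]}
for k in P: print(k,P[k])
an=lambda a,b:np.degrees(np.arctan2(*(P[a]-P[b])[[1,0]]))
print(an("FL","FR")-90,an("RL","RR")-90,an("RL","FL"),an("RR","FR"),an("bL","bR")-90,(P["FL"]+P["FR"]+P["RL"]+P["RR"])/4,(P["bL"]+P["bR"])/2)
for s in("side","top"):
  for t in("lid_handle","pedal_pad"):
    d=tip_of(s,t); print(s,t,[(x["at"],x["conf"]) for x in d[:1]])
c=np.array([[ -45,0,164],[-30,-180,74],[81,0,117.]])
yaw=np.radians(15); Rz=R.from_euler("z",yaw)
o=np.array([504.5,-169,0])-Rz.apply([-45,0,0]); print("origin",o); W=Rz.apply(c)+o; print(W, proj("side",W),proj("top",W))
go(W[1,0],W[1,1],140)
E
```

```text
FL [ 451.2 -103.2  128. ]
FR [ 495.8 -267.   128. ]
RR [ 641.  -224.5  128. ]
RL [598.3 -61.4 128. ]
bL [ 489.1 -124.8  164. ]
bR [ 516.8 -223.3  164. ]
pad [ 568.8 -342.2   74. ]
15.199723633648063 14.66060307666882 15.860379439683241 16.31511831350822 15.693294742829295 [ 546.6 -164.   128. ] [ 503. -174.  164.]
side lid_handle [([223.6, 171.2], 0.85)]
side pedal_pad []
top lid_handle [([202.2, 192.9], 0.79)]
top pedal_pad [([263.3, 172.6], 0.91)]
origin [ 548.  -157.4    0. ]
[[ 504.5 -169.   164. ]
 [ 565.6 -339.    74. ]
 [ 626.2 -136.4  117. ]] [[224.2 170.3]
 [267.3 230.4]
 [264.5 173. ]] [[202.2 193.1]
 [262.9 172.8]
 [192.  150.8]]
shift [-783.1   99.6 -640.2] yaw 72.94 tilt [ 0.  0. -1.] t 1.4
```

Emit:
{"api": "arm_command", "payload": {
  "targets": [
    [0,-5,0,0.101],
    [0,-5,0,0.101],
    [0,-5,0,0.101],
    [0,-5,0,0.101],
    [0,-5,0,0.101],
    [0,-5,0,0.101],
    [0,-5,0,0.101],
    [0,-5,0,0.101],
    [0,-5,0,0.101],
    [0,-5,0,0.101]
  ],
  "gripper": 0
}}

```text
t: 2.23
ee_pos: [183.4, 597.5, 289.9]
orientation: [-1.561, -0.203, 0.203]
ft_force: [-0.8, -1.1, -0.2]
width: 24.4
```

Emit:
{"api": "arm_command", "payload": {
  "targets": [
    [5,0,-38,0],
    [5,0,-38,0],
    [5,0,-38,0],
    [5,0,-38,0],
    [5,0,-38,0],
    [5,0,-38,0],
    [5,0,-38,0],
    [5,0,-38,0],
    [5,0,-38,0],
    [5,0,-38,0],
    [5,0,-38,0],
    [5,0,-38,0],
    [5,0,-38,0],
    [5,0,-38,0],
    [5,0,-38,0],
    [5,0,-38,0],
    [5,0,-38,0],
    [5,0,-38,0],
    [5,0,-38,0],
    [5,0,-38,0]
  ]
}}

```text
t: 3.9
ee_pos: [477.9, -112.5, 289.9]
orientation: [-1.561, -0.207, 0.206]
ft_force: [-0.1, 0.8, 0.3]
width: 0.7
```

```bash
python3 - <<'E'
from h import *
go(566,-340,150); print(get_obs()["ee_pos"],get_obs()["ft_force"],get_obs()["width"])
E
```

```text
shift [  26.   140.  -242.6] yaw 15.04 tilt [ 0.001 -0.    -1.   ] t 3.9
[ 477.87990071 -112.47704465  289.92314058] [-0.10734199  0.75228096  0.30368338] 0.6825526051765219
```

Emit:
{"api": "arm_command", "payload": {
  "targets": [
    [4,0,-40,0],
    [4,0,-40,0],
    [4,0,-40,0],
    [4,5,-40,0],
    [4,20,-40,0],
    [3,30,-27,0],
    [3,40,-16,0],
    [0,40,0,0],
    [0,30,0,0],
    [0,13,0,0],
    [0,0,0,0]
  ]
}}

```text
t: 4.82
ee_pos: [562.5, -333.9, 111.0]
orientation: [-1.557, -0.202, 0.21]
ft_force: [0.2, 1.1, 0.2]
width: 0.8
```

```bash
python3 - <<'E'
from h import *
go(566,-340,100); o=get_obs();print(o["ee_pos"],o["ft_force"],tip_of("top","pedal_pad")[:1])
im=get_image("side");cv2.imwrite("pics/s2.png",cv2.resize(im[130:290,170:350],None,fx=4,fy=3.7,interpolation=cv2.INTER_CUBIC))
print(proj("side",o["ee_pos"]-[0,0,17]))
E
```

```text
shift [ 1.9 10.9 -6.9] yaw 15.06 tilt [-0.006  0.003 -1.   ] t 4.82
[ 562.48304018 -333.89114413  110.96182607] [0.16753737 1.14068734 0.15415771] [{'at': [263.3, 172.6], 'conf': 0.91}]
[[265.41775616 222.80518227]]
```

View pics/s2.png

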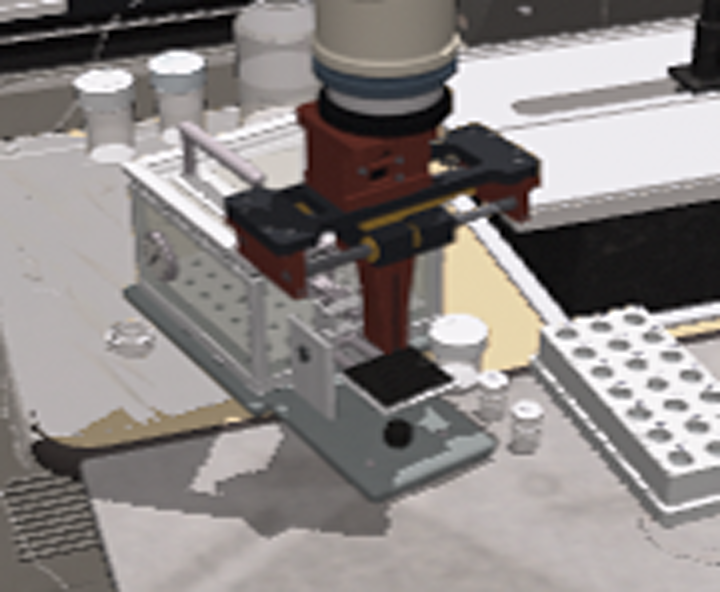

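The gripper is closed just above the pad's left half (tip at about (266,224), pad centre at about (269,232)). I'll move it about 7 mm outward and press.

Emit:
{"api": "arm_command", "payload": {
  "targets": [
    [1,8,-4,0],
    [1,8,-4,0],
    [0,4,0,0],
    [0,4,0,0],
    [0,4,0,0],
    [0,4,0,0],
    [0,0,0,0]
  ]
}}

```text
t: 5.5
ee_pos: [569.3, -343.2, 82.8]
orientation: [-1.563, -0.208, 0.205]
ft_force: [0.8, -4.9, 5.3]
width: 0.1
```

Emit:
{"api": "arm_command", "payload": {
  "targets": [
    [0,3,0,0],
    [0,3,0,0],
    [0,3,0,0],
    [0,2,0,0],
    [0,0,0,0],
    [0,0,0,0]
  ]
}}

```text
t: 6.0
ee_pos: [569.4, -343.6, 72.7]
orientation: [-1.564, -0.208, 0.205]
ft_force: [1.2, -4.5, 6.5]
width: 0.5
```

Emit:
{"api": "arm_command", "payload": {
  "targets": [
    [0,2,0,0],
    [0,2,0,0],
    [0,1.5,0,0],
    [0,0,0,0],
    [0,0,0,0]
  ]
}}

```text
t: 6.42
ee_pos: [569.4, -343.4, 67.7]
orientation: [-1.563, -0.208, 0.205]
ft_force: [-1.9, -4.0, 10.1]
width: 0.7
```

Emit:
{"api": "arm_command", "payload": {
  "targets": [
    [0,1,0,0],
    [0,1,0,0],
    [0,0,0,0],
    [0,0,0,0]
  ]
}}

```text
t: 6.75
ee_pos: [569.5, -343.5, 67.1]
orientation: [-1.563, -0.208, 0.205]
ft_force: [-3.1, -1.3, 20.9]
width: 0.6
```

The force jumped to 21 N with the tip stalled at about z = 50, which matches the stop. I'll release slowly and look.

Emit:
{"api": "arm_command", "payload": {
  "targets": [
    [0,0,0,0],
    [0,-3,0,0],
    [0,-5,0,0],
    [0,-6,0,0],
    [0,-6,0,0],
    [0,-8,0,0],
    [0,-15,0,0],
    [0,-30,0,0],
    [0,-40,0,0],
    [0,-40,0,0],
    [0,-20,-5,0],
    [0,0,0,0]
  ]
}}

```text
t: 7.75
ee_pos: [572.0, -348.3, 243.6]
orientation: [-1.566, -0.212, 0.202]
ft_force: [-0.2, -1.0, 0.9]
width: 0.3
```

```bash
python3 - <<'E'
from h import *
go(504.5,-169,250); o=get_obs();print(o["ee_pos"],o["ft_force"])
print([(n,tip_of(n,t)[:1]) for n in("side","top") for t in("pedal_pad","lid_handle")if not print(get_image(n).shape)])
im=get_image("side");cv2.imwrite("pics/s3.png",cv2.resize(im[150:270,190:320],None,fx=5,fy=5,interpolation=cv2.INTER_CUBIC))
E
```

```text
shift [-18.5  -7.7 190.6] yaw 15.08 tilt [ 0.007 -0.004 -1.   ] t 7.75
[ 571.98981373 -348.28819833  243.55075714] [-0.16815673 -0.96592184  0.89102266]
(384, 512, 3)
(384, 512, 3)
(384, 512, 3)
(384, 512, 3)
[('side', [{'at': [269.6, 229.7], 'conf': 0.69}]), ('side', [{'at': [224.2, 169.7], 'conf': 0.62}]), ('top', [{'at': [268.8, 172.3], 'conf': 0.67}]), ('top', [])]
```

View pics/s3.png

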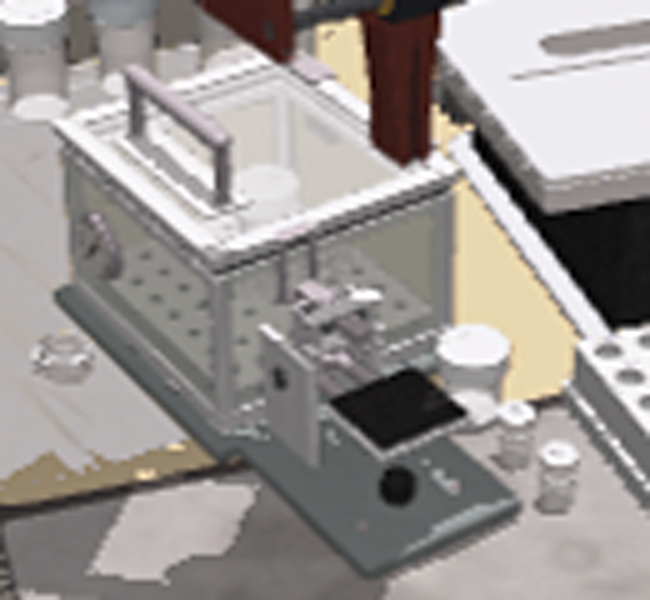

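The treadle is up again (pad at about (269,230)) and the bolt's end seems to stand further out. The jar and vials are undisturbed. On to the handle.

Emit:
{"api": "arm_command", "payload": {
  "targets": [
    [-3,0,30,0],
    [-3,0,38,0],
    [-3,0,38,0],
    [-3,0,38,0],
    [-3,0,30,0],
    [-3,0,16,0],
    [0,0,0,0],
    [0,0,0,0]
  ],
  "gripper": 70
}}

```text
t: 8.87
ee_pos: [503.4, -168.3, 237.2]
orientation: [-1.561, -0.208, 0.207]
ft_force: [0.6, 0.5, 0.0]
width: 50.3
```

```bash
python3 - <<'E'
from h import *
go(504.5,-169,162.5); o=get_obs();print(o["ee_pos"],o["ft_force"],o["width"])
im=get_image("side");print(tip_of("side","lid_handle")[:2],proj("side",[504.5,-169,164]))
cv2.imwrite("pics/s4.png",cv2.resize(im[110:230,170:300],None,fx=5,fy=5,interpolation=cv2.INTER_CUBIC))
E
```

```text
shift [ 0.9 74.7 -0.9] yaw 15.15 tilt [ 0.    -0.001 -1.   ] t 8.87
[ 503.3810238  -168.28134078  237.20015916] [0.6403765  0.51403486 0.02265851] 50.34507555582892
[{'at': [222.7, 171.1], 'conf': 0.93}] [[224.16204106 170.34557375]]
```

View pics/s4.png

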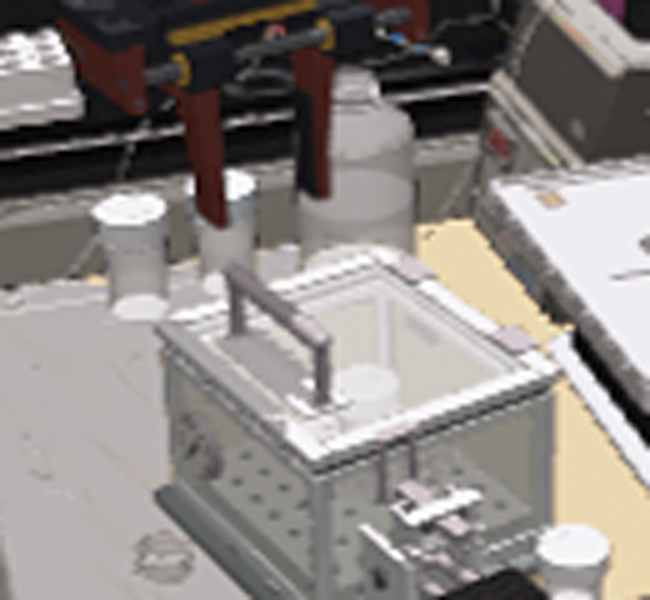

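The open fingers straddle the bar's middle (bar at about (224,170)), so I'll descend and close.

Emit:
{"api": "arm_command", "payload": {
  "targets": [
    [0.5,20,-0.5,0],
    [0.5,25,-0.5,0],
    [0,18,0,0],
    [0,8,0,0],
    [0,3.5,0,0],
    [0,0,0,0]
  ]
}}

```text
t: 9.47
ee_pos: [504.4, -169.7, 162.0]
orientation: [-1.561, -0.205, 0.206]
ft_force: [-0.3, -0.0, 0.0]
width: 61.1
```

Emit:
{"api": "arm_command", "payload": {
  "targets": [
    [0,0,0,0],
    [0,0,0,0],
    [0,0,0,0],
    [0,0,0,0],
    [0,0,0,0],
    [0,0,0,0],
    [0,0,0,0],
    [0,0,0,0]
  ],
  "gripper": 0
}}

```text
t: 10.13
ee_pos: [504.3, -169.0, 162.6]
orientation: [-1.561, -0.207, 0.207]
ft_force: [-1.0, -0.9, 0.8]
width: 11.7
```

Emit:
{"api": "arm_command", "payload": {
  "targets": [
    [0.2,-0.5,0,0],
    [0.2,-0.5,0,0],
    [0.2,-0.5,0,0],
    [0.2,-0.5,0,0],
    [0.2,-0.5,0,0],
    [0.2,-0.5,0,0],
    [0.2,-0.5,0,0],
    [0.2,-0.5,0,0]
  ]
}}

```text
t: 10.8
ee_pos: [505.5, -168.5, 166.1]
orientation: [-1.561, -0.206, 0.207]
ft_force: [2.0, -2.8, -13.7]
width: 11.6
```

Emit:
{"api": "arm_command", "payload": {
  "targets": [
    [0.2,-0.5,0,0],
    [0.2,-0.5,0,0],
    [0.2,-0.5,0,0],
    [0.2,-0.5,0,0],
    [0.2,-0.5,0,0],
    [0.2,-0.5,0,0],
    [0,0,0,0]
  ]
}}

```text
t: 11.38
ee_pos: [507.1, -168.1, 170.0]
orientation: [-1.561, -0.207, 0.206]
ft_force: [0.3, 0.8, -3.8]
width: 11.2
```

The gasket peaked near 14 N and broke free. The wrist now carries about 4 N. I'll follow the arc up to the 20 mm gap.

Emit:
{"api": "arm_command", "payload": {
  "targets": [
    [0.4,-0.8,0,0],
    [0.4,-0.8,0,0],
    [0.4,-0.8,0,0],
    [0.4,-0.8,0,0],
    [0.4,-0.8,0,0],
    [0.4,-0.8,0,0],
    [0.4,-0.8,0,0],
    [0.4,-0.8,0,0],
    [0.4,-0.8,0,0],
    [0.4,-0.8,0,0],
    [0,0,0,0],
    [0,0,0,0],
    [0,0,0,0]
  ]
}}

```text
t: 12.47
ee_pos: [510.5, -167.2, 177.7]
orientation: [-1.561, -0.206, 0.207]
ft_force: [-4.1, -0.7, -4.0]
width: 11.3
```

```bash
python3 - <<'E'
from h import *
o=get_obs();print(o["t"],o["ee_pos"],o["ft_force"],o["width"])
print(tip_of("side","lid_handle")[:1] if get_image("side") is not None else 0)
W=lambda p:R.from_euler("z",15.2,degrees=True).apply(p)+[548,-157.4,0]
def rot(p,a): x,y,z=p; x-=81;z-=117; return W([81+x*np.cos(a)+z*np.sin(a),y,117+z*np.cos(a)-x*np.sin(a)])
for a in(0,.1,.127,.15): print(a,proj("side",[rot([-45,0,164],a),rot([-77,-85,128],a),rot([-77,85,128],a)]).round(1).tolist())
im=get_image("side");cv2.imwrite("pics/s5.png",cv2.resize(im[130:250,180:310],None,fx=5,fy=5,interpolation=cv2.INTER_CUBIC))
E
```

```text
12.4667 [ 510.51230383 -167.16859905  177.68456719] [-4.08654314 -0.73650653 -3.99247033] 11.283712916604461
[{'at': [224.2, 164.8], 'conf': 0.64}]
0 [[224.2, 170.4], [230.4, 200.1], [200.0, 172.9]]
0.1 [[225.7, 165.6], [230.7, 194.5], [200.1, 167.7]]
0.127 [[226.2, 164.4], [230.9, 193.0], [200.2, 166.3]]
0.15 [[226.6, 163.3], [231.1, 191.6], [200.3, 165.0]]
```

View pics/s5.png

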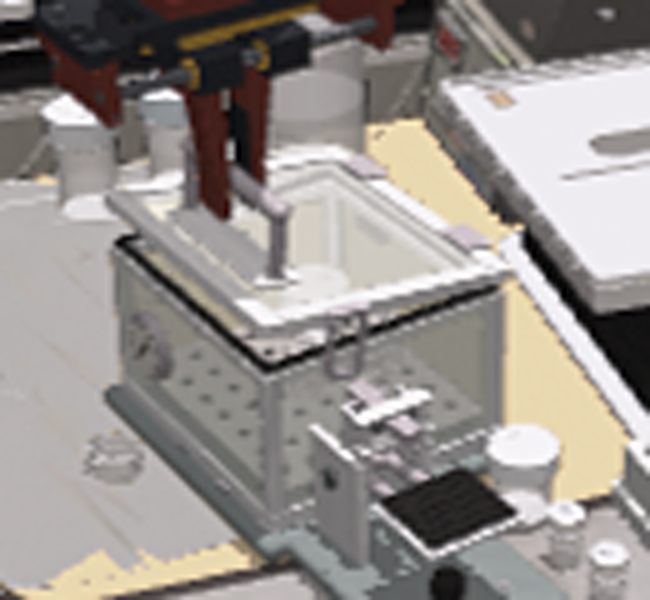

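The lid stands open: its front corner is at about (230,193), which the model predicts for 0.127 rad. The bar is in the jaws and everything loose is in place. I'll settle briefly, then hand in.

Emit:
{"api": "arm_command", "payload": {
  "targets": [
    [0,0,0,0],
    [0,0,0,0],
    [0,0,0,0],
    [0,0,0,0],
    [0,0,0,0],
    [0,0,0,0]
  ]
}}

```text
t: 13.12
ee_pos: [510.5, -167.2, 177.7]
orientation: [-1.561, -0.206, 0.207]
ft_force: [-6.2, -0.8, -2.6]
width: 11.4
```

```bash
python3 -c "
from workcell import *
o=get_obs();print(o['t'],o['ee_pos'],o['ft_force'],o['width']);print(close_job())"
```

```text
13.1167 [ 510.51313382 -167.15136318  177.73033001] [-6.19110147 -0.75546385 -2.56502784] 11.389334905747285
the job is handed in; nothing more can be done
None
```

I handed the job in at about 13 s, with the gripper holding the lid about 2 cm open at its front edge.

- **Treadle:** I pressed it until it stopped moving, with the force jumping to about 21 N. I then let it up and saw in the picture that it was back in place. The bolt's travel was not measured directly, but the lid opened, so it had cleared the lid.
- **Lid:** I gripped the handle bar from above and raised the lid in small steps along its arc. The force was 13.7 N at the reading before the gasket gave, and about 4 N at the next reading.
- **Final state:** The handle has risen about 15 mm, which gives about 0.123 rad, or a gap of 19 to 20 mm. The picture agrees with about 0.127 rad. The pose was steady over the last half second with the bar still in the jaws.
- **Loose things:** In the last picture the jar, vials and cap stood where they were. The timer and forceps were outside that crop and I did not check them again, but the arm never went near them.
- **Disagreement:** At the end there was a sideways force of about 6 N along x. This probably means the commanded pose is slightly off the handle's true arc.

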